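# Load a cleaning-test coupon into its holder with the paddle

## Task

Pick up the white paddle by its upright grip with the round metal test coupon lying on its tip, carry the coupon level to the coupon holder and use the paddle to slide it in past the two spring rollers until it meets the end stop, pressing it there with a firm push of 12 to 18 newtons, never over 22. Never touch the coupon with the gripper or let it tip. Then draw the paddle out, lay it flat on the table clear of the holder and let go, leaving the other vessels where they are.

Things in the scene. Friction and masses are not known exactly. Their poses are not given: they have to be found in the camera images.
- paddle: White plastic loading paddle, loose, 160 g, lying flat on the table. Origin: on its underside, below the middle of the upright grip; x along the blade to its tip, z up. Blade: flat strip 26 mm wide, 3 mm thick, from x = -50 to +155 mm, which carries the coupon near the tip.
- paddle_grip (a point): Middle of the paddle's upright grip block, 34 mm above the paddle's underside; axes as the paddle. The block is 46 mm along x, 16 mm wide (y), and reaches from 3 to 48 mm above the underside; pinch it across the 16 mm, from above.
- paddle_bar (a point): Middle of the front face of the paddle's cross bar (pusher), paddle x = 108, z = 8 mm. Bar: 4 mm thick, as wide as the blade, top at z = 16.5. Its hood juts 5 mm forward over the coupon's edge, underside at z = 13.5 mm, so the coupon cannot climb it. To push the coupon along the ledges hold the paddle's underside at holder height 42 to 45 mm.
- coupon: Round plain steel test coupon, a loose disc 50 mm across, 4 mm thick, 62 g. Origin: centre of its underside. It starts on the blade, centre 135 to 139 mm ahead of the paddle's origin, up to 3 mm off its centre line, overhanging both sides, held by friction only. It may slide on the blade, but not tip over 11 degrees nor be touched by gripper or arm.
- holder: Coupon holder, fixed; grey base, aluminium rails; 120 long (x), 90 wide (y), 72 mm high. Origin: centre of its underside, on the table; x from the open mouth to the end stop. Two ledges, tops at z = 50, from x = -53 to +55 mm, carry the coupon by its rims. Between them is a channel 38 mm wide, floor at z = 8 mm, where the blade passes below the ledges.
- mouth (a point): Middle of the holder's open mouth at ledge height: holder x = -50, z = 50 mm; axes as the holder. Side walls stand on the ledges up to z = 62 mm: about 67 mm apart here, narrowing to 52 mm at x = -20 mm and on. From x = -2 mm on, lips 32 mm apart reach over the coupon's rim, undersides at z = 56.5 mm: the coupon must be on the ledges there.
- plungers (a point): Midway between the two sprung roller plungers, holder x = -18, z = 56 mm. Their upright rollers, 4 mm in radius, stick 2.5 mm out of either wall; the coupon pushes them apart in passing: about 3 N, over coupon centre x = -28 to -18 mm. This is not yet the end stop.
- tub: White plastic tub with a red screw lid, about 85 mm across and 85 mm high. Origin: centre of its underside. Leave alone.
- jar: Small white screw-lid jar, about 56 mm across and 70 mm high. Origin: centre of its underside. Leave alone.
- dish: Round steel bowl, about 110 mm across and 45 mm high. Origin: centre of its underside. Leave alone.
- ledges (a point): A point on the holder's centre line at ledge height, holder x = -1, z = 50 mm; axes as the holder. The coupon's origin ends within 13 mm of it along x. The end stop is a rigid cross bar with a black knob, up to z = 72 mm, clamped on the ledges with its near face at holder x = 11 to 37 mm, differently each time and not measured: feel for it.
Mind the look-alikes: they are no part of the job. What is meant by the paddle is not turquoise, and is the larger of those in its own colour.

How it is judged:
On the way, in this order (a step that is already met when the one before it is completed fails the run):
1. the paddle is lifted with the coupon balanced on its blade (height (world z) of coupon above 0.03 m and height (world z) of paddle above 0.025 m and contact force between coupon and paddle above 0.1 N and contact force between coupon and holder below 0.05 N), for 0.2 s.
2. the paddle presses the coupon against the end stop, past the plungers, with at least 10 N (x of coupon in the frame of ledges between -0.0145 and 0.0155 m and y of coupon in the frame of ledges between -0.003 and 0.003 m and z of coupon in the frame of ledges between -0.002 and 0.002 m and contact force between paddle and coupon above 10 N and contact force between coupon and holder above 10 N), for 0.03 s.
At the end, for the whole second after the job is handed in: The coupon lies level and still on the ledges between plungers and stop: origin at holder x -15.5 to +14.5 mm, within 3 mm of the centre line and 2 mm of ledge height. The paddle lies flat and still on the table (underside within 6 mm), touching neither holder nor coupon (x of coupon in the frame of ledges between -0.0145 and 0.0155 m and y of coupon in the frame of ledges between -0.003 and 0.003 m and z of coupon in the frame of ledges between -0.002 and 0.002 m and angle between each of coupon, paddle's own z axis and vertical below 0.06 rad and linear speed of each of coupon, paddle below 0.01 m/s and height (world z) of paddle between -0.004 and 0.006 m and contact force between paddle and holder below 0.05 N and contact force between paddle and coupon below 0.05 N).
It fails at once if the gripper or arm touches the coupon (contact force between any of the fingers, the arm and coupon above 0.2 N).
It fails at once if the coupon tips by more than 11 degrees (angle between coupon's own z axis and vertical above 0.2 rad).
It fails at once if the paddle pushes the coupon with more than 22 N (contact force between paddle and coupon above 22 N).
It fails at once if the paddle is pressed on the holder with more than 22 N (contact force between paddle and holder above 22 N).
It fails at once if a bystander vessel is moved more than 20 mm (distance of any of tub, jar, dish from where it was at the start of the episode above 0.02 m).
It also fails if it takes over 67 s, if anything falls off the work surface, if the arm or the gripper's body presses on something with over 40 N, if the wrist force passes 120 N, or if a joint passes its speed limit or range.

## Robot

A 7-joint arm with a two-finger parallel gripper is mounted at the origin on the work surface. World frame = base frame: x ahead of the robot, y to its left, z up, the work surface at z = 0. Lengths are in m, angles in rad, forces in N, time in s.
With the tool pointing down it reaches from about 0.4 to 0.85 m from the base axis. Payload 4.5 kg.
Tool frame: the origin (TCP) lies midway between the tips of the shut fingers; the grasp point (between the pads) lies 19 mm behind it; z points along the fingers, y is the direction in which the jaws open and shut (so a half turn about z gives the same grasp; the last joint's range is limited). The gripper opens to 88 mm and grips with 3 to 60 N. Pads are 18 mm wide; open, the fingers measure 123 mm over their backs; the gripper's body (75 mm by 187 mm) begins 45 mm behind the grasp point.
Start: joints at [1.376, 0.689, -0.195, 1.565, 0.157, 0.902, -0.215], TCP at [0.142, -0.609, 0.239] pointing down, gripper open.
Joint ranges: [-3.01, 3.01], [-0.46, 2.08], [-1.47, 1.51], [0.13, 2.56], [-1, 4.14], [0.04, 2.09], [-2.66, 2.66]. Speed limits (rad/s): [2.57, 2.57, 3.14, 3.14, 3.14, 3.14, 3.14].

## Interface

Orientations are given as a unit quaternion [w, x, y, z].
In Python, from rig import sensors, vision, hand_in, finder gives the robot as it stands. The module is installed in compiled form; this text tells all that it offers.
- The arm moves only by the tool jog_arm, never from a script. Its argument "rows" is a list of rows, each an object of numbers: "dx", "dy", "dz": the shift along the tool's x, y, z in mm; "wx", "wy", "wz": the turn, a rotation vector about the tool's x, y, z in degrees. A call has 1 to 5 rows; each row is the pose to reach, as a shift and turn from the pose commanded when the call began, along the tool's axes at that moment; what a row does not reach only later rows make up. A row lasts 1/10 s, in which the tool goes at most 50 mm and 8.59 degrees, less where a joint would pass 70% of its speed; a pose out of reach is approached as far as the arm can. A call with a gripper value outside its range is refused whole. "grip" is the closure, from 0 (fully open) to 1 (shut), set as the call begins (left out, the last holds). The fingers move at their own pace and stop on an object; the grip force is fixed at half the most. Time passes only in rows, so rows that repeat a pose let the fingers close. It gives the time, the measured TCP pose, the force and the opening at its end, in the units of the state.
- sensors.read_state(): the state, without advancing time (a new reading comes with each control period).
- vision.capture(name): name is "side" or "top" or "wrist"; returns (picture, depth): 480x640x3 uint8, blue, green, red; 480x640 float32, m along the optical axis (not along the pixel's ray), 0 where there is no reading.
- vision.camera_params(name): a dict with "intrinsics" (3x3 intrinsics, pixels), "pose" (4x4, takes a point from camera to world coordinates). Camera axes: x right, y down, z forward; pixel columns grow to the right and rows downward; lengths in m; the calibration is good to about 2 mm. A picture is of the moment at which its call begins: read the wrist's pose just before it. camera_params takes no time and is no camera call; for the wrist camera it gives the pose at the moment of the call.
- hand_in(): hands the job in, once; it reports no verdict.
Trained networks look in the newest picture that a camera, given by its name, has taken for a name from the list of things; names that differ only in an ending like _2 or _b are one class to them, and where a whole thing is asked for, a point or a joint stands for the part that bears it (a point fixed in the world has none). Each returns a list of dicts, best first, with "p" (0 to 1); they miss things now and then, are a little off and sometimes report something else, mostly with a low value. They report only what shows in the picture. A call takes as long as a camera call. They do not tell look-alikes from the thing itself.
- finder.silhouettes(camera, label): "region" (480x640 bool, what is visible of it) and "location" ([column, row] in pixels, amid what is visible of it).
- finder.tip_of(camera, label): "location" ([column, row] in pixels: a listed point, or the origin of a listed thing).
The state is a dict: "clock": time; "joint_pos": joint angles; "qd": joint speeds; "joint_efforts": joint torques, N m; "ee_pos": TCP position; "eef_rot": TCP orientation; "force": force on the tool from outside, world axes, zero at the start; "ft_torque": the same for the moment, N m; "opening": finger opening in m.
Only numpy, scipy, OpenCV 4.12 (cv2) and the standard library are available. Lean on these libraries where they do the work, as an engineer would, in place of code of your own. Each camera call takes 0.05 s, during which the arm holds its last target. There are 200 camera calls.

## Working session

There is one attempt and no reset: what is moved stays moved. The work goes in short steps, Python scripts to look and compute and a tool call to move; the robot and the scene stay as the last step left them, time stands still between calls to the robot, and variables do not carry over. Pictures are saved under pics/ and viewed, about 8 in all and at most 12, crops included, and the job is handed in when it is done.

Besides the shell and the picture viewer there is one more tool, called after "Request:" as name([rows], argument=value, ...), one row to a line, values as JSON. jog_arm: Moves the arm, as the interface text tells. Its arguments: {"type":"object","properties":{"rows":{"type":"array"},"grip":{"type":"number"}},"required":["rows"]}

```bash
mkdir -p pics; cat > h.py <<'E'
import numpy as np,cv2
from rig import sensors,vision,finder
from scipy.spatial.transform import Rotation as R
def cap(n,f=None):
    p,d=vision.capture(n)
    if f: cv2.imwrite('pics/'+f,p)
    return p,d
def cloud(n,d):
    c=vision.camera_params(n);K=np.array(c['intrinsics']);T=np.array(c['pose'])
    v,u=np.mgrid[:480,:640]
    P=np.stack([(u-K[0,2])/K[0,0]*d,(v-K[1,2])/K[1,1]*d,d],-1)
    return P@T[:3,:3].T+T[:3,3]
def Rt(s=None):
    q=(s or sensors.read_state())['eef_rot'];return R.from_quat([q[1],q[2],q[3],q[0]])
E
python3 - <<'E'
from h import *
s=sensors.read_state();print(s);print(Rt(s).as_matrix().round(3))
for n in ['top','side']:
    p,d=cap(n,n+'1.png');W=cloud(n,d);np.save(n+'1.npy',W)
    for l in ['paddle','coupon','holder','tub','jar','dish']:
        for r in finder.silhouettes(n,l):
            if r['p']<.3: continue
            m=r['region'];print(n,l,round(r['p'],2),np.round(r['location']),m.sum(),np.median(W[m],0).round(3))
    for l in ['paddle_grip','paddle_bar','mouth','ledges','plungers']:
        for r in finder.tip_of(n,l):
            if r['p']<.3: continue
            c,w=np.round(r['location']).astype(int);print(n,l,round(r['p'],2),c,w,W[w,c].round(3))
print(sensors.read_state()['clock'])
E
```

```text
{'clock': 0.0, 'joint_pos': array([ 1.37577441,  0.69000424, -0.19446155,  1.56633305,  0.15729349,
        0.90250589, -0.21511183]), 'qd': array([ 0.00058809, -0.00193033,  0.00130376,  0.00055265, -0.00031409,
        0.00141936, -0.00129359]), 'joint_efforts': array([ 4.64973364e-04, -5.27564907e+01, -1.26698021e+00, -1.53432852e+01,
       -5.27326623e-02,  6.37476085e-03,  1.97427312e-04]), 'ee_pos': array([ 0.14154999, -0.60811003,  0.23789899]), 'eef_rot': array([-9.12740144e-04,  9.93460246e-01,  1.14174741e-01, -1.86353313e-04]), 'force': array([-0.26540055, -1.22276717,  1.61828468]), 'ft_torque': array([ 0.00851161, -0.013983  ,  0.00070999]), 'opening': 0.08813201647451328}
[[ 0.974  0.227 -0.001]
 [ 0.227 -0.974  0.002]
 [-0.    -0.002 -1.   ]]
top paddle 0.97 [376. 238.] 753 [ 0.544 -0.12   0.005]
top paddle 0.94 [398. 339.] 943 [ 0.297 -0.184  0.004]
top paddle 0.75 [434. 230.] 535 [ 0.574 -0.261  0.003]
top coupon 0.86 [368. 192.] 324 [ 0.648 -0.101  0.007]
top holder 0.63 [280. 182.] 2034 [0.663 0.11  0.037]
top tub 0.74 [277. 183.] 2030 [0.663 0.111 0.033]
top tub 
[... 861 characters left out ...]

side tub 0.95 [255. 208.] 1278 [ 0.735 -0.183  0.055]
side jar 0.78 [322. 404.] 1776 [0.481 0.401 0.051]
side dish 0.83 [356. 176.] 716 [ 0.514 -0.497  0.031]
side paddle_grip 0.88 343 236 [ 0.512 -0.119  0.038]
side paddle_grip 0.8 333 217 [ 0.557 -0.281 -0.001]
side paddle_grip 0.58 415 230 [ 0.346 -0.161  0.044]
side paddle_bar 0.83 321 208 [ 0.593 -0.304  0.011]
side paddle_bar 0.58 457 238 [ 0.245 -0.184  0.018]
side paddle_bar 0.56 301 243 [ 0.616 -0.135  0.001]
side mouth 0.7 280 284 [0.63  0.039 0.   ]
side mouth 0.61 322 417 [0.481 0.411 0.035]
side ledges 0.97 252 284 [0.664 0.127 0.06 ]
side ledges 0.53 261 280 [0.657 0.089 0.043]
side plungers 0.9 261 278 [0.656 0.091 0.05 ]
1.2
```

```bash
python3 - <<'E'
import cv2,numpy as np
a=cv2.imread('pics/top1.png')[110:390,230:580]
cv2.imwrite('pics/c1.png',cv2.resize(a,(750,600),interpolation=cv2.INTER_CUBIC))
W=np.load('top1.npy')
import numpy as np
im=cv2.imread('pics/top1.png')
# paddle region stats; holder walls
def box(x0,x1,y0,y1,z0,z1):
    m=(W[...,0]>x0)&(W[...,0]<x1)&(W[...,1]>y0)&(W[...,1]<y1)&(W[...,2]>z0)&(W[...,2]<z1);return W[m],m
for nm,b in dict(grip=(.45,.57,-.17,-.07,.04,.056),coupon=(.615,.70,-.15,-.05,.0045,.011),hold=(.55,.76,.02,.2,.056,.085)).items():
    P,m=box(*b);r=cv2.minAreaRect(P[:,:2].astype(np.float32));print(nm,len(P),P.mean(0).round(4),np.round(r[0],4),np.round(r[1],4),r[2]);
P,m=box(.55,.76,.02,.2,.066,.085);print('stop',len(P),P.mean(0),P.min(0),P.max(0))
E
```

```text
grip 146 [ 0.5123 -0.1254  0.0478] [ 0.5121 -0.1258] [0.045  0.0167] 8.644780158996582
coupon 303 [ 0.6506 -0.1004  0.0072] [ 0.6583 -0.0993] [0.0989 0.0761] 82.7398681640625
hold 750 [0.6775 0.1145 0.0626] [0.6685 0.1117] [0.1078 0.1   ] 12.592597961425781
stop 101 [0.68065892 0.11464041 0.07014966] [0.62396568 0.06250697 0.06602337] [0.72243958 0.15502882 0.07795297]
```

View pics/c1.png

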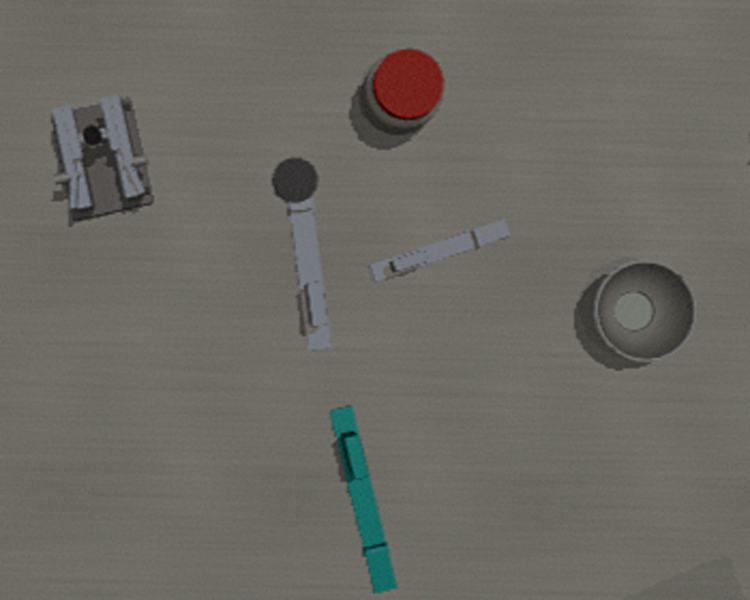

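View pics/side1.png

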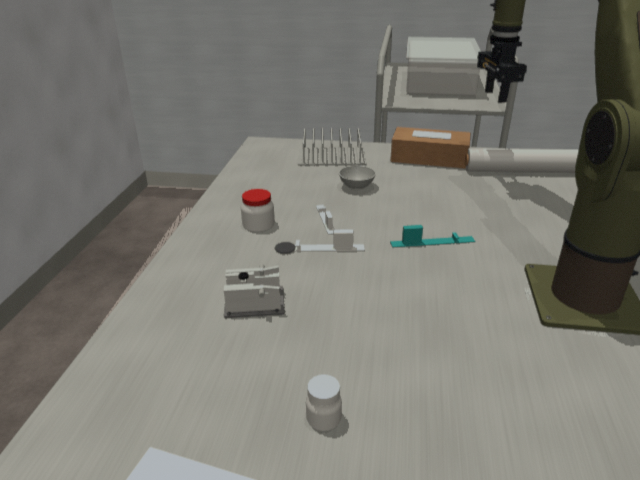

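The top crop shows three paddles. The large white one (grip at crop 317,305) points at the dark coupon at (295,180). The holder is at the upper left, with its mouth towards the robot and the black stop knob at (93,134). The small white and the teal paddles are decoys. I'll move over the paddle for a wrist view.

Request:
jog_arm([
  {"dx":38,"dy":-31},
  {"dx":76,"dy":-62},
  {"dx":115,"dy":-94},
  {"dx":154,"dy":-126},
  {"dx":192,"dy":-157},
], grip=0)

```text
validation failed for argument at $.ro...
```

Request:
jog_arm([
  {"dx":38,"dy":-31},
  {"dx":76,"dy":-62},
  {"dx":115,"dy":-94},
  {"dx":154,"dy":-126},
  {"dx":192,"dy":-157},
])

```text
validation failed for argument at $.ro...
```

Request:
jog_arm([
  {"dx":25,"dy":-20},
  {"dx":50,"dy":-40},
  {"dx":70,"dy":-60},
  {"dx":80,"dy":-70},
  {"dx":80,"dy":-70},
])

```text
validation failed for argument at $.ro...
```

```bash
cat > w.py <<'E'
from h import *
import sys
s=sensors.read_state();print(s['clock'],s['ee_pos'].round(4),Rt(s).as_euler('xyz',degrees=True).round(2),s['force'].round(1))
T=np.array(vision.camera_params('wrist')['pose']);print(T.round(3))
p,d=cap('wrist',sys.argv[1]);W=cloud('wrist',d);np.save('w.npy',W)
for l in ['paddle','coupon','holder']:
    for r in finder.silhouettes('wrist',l):
        if r['p']<.3: continue
        m=r['region'];print(l,round(r['p'],2),np.round(r['location']),m.sum(),np.median(W[m],0).round(3))
for l in ['paddle','paddle_grip','paddle_bar','coupon','mouth','plungers','ledges']:
    for r in finder.tip_of('wrist',l):
        if r['p']<.3: continue
        c,w=np.round(r['location']).astype(int);print(l,round(r['p'],2),c,w,W[w,c].round(4))
E
python3 w.py w1.png
```

```text
1.2 [ 0.1418 -0.6087  0.2388] [179.99  -0.    13.11] [-0.6  0.7 -0.3]
[[ 0.227 -0.924 -0.307  0.222]
 [-0.974 -0.216 -0.072 -0.589]
 [ 0.     0.315 -0.949  0.385]
 [ 0.     0.     0.     1.   ]]
```

Request:
jog_arm([
  {"dx":38,"dy":-31,"dz":0,"wx":0,"wy":0,"wz":0},
  {"dx":76,"dy":-62,"dz":0,"wx":0,"wy":0,"wz":0},
  {"dx":115,"dy":-94,"dz":0,"wx":0,"wy":0,"wz":0},
  {"dx":154,"dy":-126,"dz":0,"wx":0,"wy":0,"wz":0},
  {"dx":192,"dy":-157,"dz":0,"wx":0,"wy":0,"wz":0},
], grip=0)

```text
clock: 2.25
ee_pos: [0.2942, -0.4108, 0.239]
eef_rot: [0.0, 0.993, 0.114, 0.0]
force: [0.7, 0.3, -0.5]
opening: 0.0881
```

Request:
jog_arm([
  {"dx":39,"dy":-29,"dz":0,"wx":0,"wy":0,"wz":0},
  {"dx":78,"dy":-58,"dz":0,"wx":0,"wy":0,"wz":0},
  {"dx":117,"dy":-87,"dz":0,"wx":0,"wy":0,"wz":0},
  {"dx":156,"dy":-116,"dz":0,"wx":0,"wy":0,"wz":0},
  {"dx":195,"dy":-145,"dz":0,"wx":0,"wy":0,"wz":0},
])

```text
clock: 2.75
ee_pos: [0.4514, -0.2252, 0.239]
eef_rot: [0.0, 0.993, 0.114, 0.0]
force: [0.9, -1.0, 0.6]
opening: 0.0884
```

Request:
jog_arm([
  {"dx":38,"dy":-28,"dz":0,"wx":0,"wy":0,"wz":0},
  {"dx":76,"dy":-56,"dz":0,"wx":0,"wy":0,"wz":0},
  {"dx":105,"dy":-77,"dz":0,"wx":0,"wy":0,"wz":0},
  {"dx":111,"dy":-82,"dz":0,"wx":0,"wy":0,"wz":0},
  {"dx":111,"dy":-82,"dz":0,"wx":0,"wy":0,"wz":0},
])

```text
clock: 3.25
ee_pos: [0.5404, -0.1202, 0.2386]
eef_rot: [-0.0, 0.993, 0.116, 0.0]
force: [-0.0, 0.1, 0.3]
opening: 0.0884
```

```bash
python3 w.py w2.png
```

```text
3.25 [ 0.5404 -0.1202  0.2386] [-1.7998e+02 -2.0000e-02  1.3290e+01] [-0.   0.1  0.3]
[[ 0.231 -0.924 -0.306  0.62 ]
 [-0.973 -0.219 -0.073 -0.1  ]
 [-0.     0.315 -0.949  0.385]
 [ 0.     0.     0.     1.   ]]
paddle 0.82 [471. 188.] 3788 [ 0.573 -0.259  0.004]
paddle 0.74 [330. 377.] 2525 [ 0.361 -0.172  0.004]
coupon 0.85 [333.  65.] 2910 [ 0.649 -0.103  0.008]
holder 0.64 [74. 26.] 7302 [0.627 0.108 0.024]
paddle 0.98 435 193 [ 0.5642 -0.2193  0.0222]
paddle 0.82 322 222 [ 0.5226 -0.1252  0.0492]
paddle 0.64 330 363 [ 0.3737 -0.1683  0.0289]
paddle_grip 0.79 438 201 [ 0.5602 -0.2194  0.0367]
paddle_grip 0.64 319 231 [ 0.5141 -0.1245  0.0489]
paddle_grip 0.57 329 390 [ 0.5637 -0.1168  0.3139]
paddle_bar 0.94 334 449 [ 0.2511 -0.2028  0.0128]
paddle_bar 0.89 524 182 [ 0.5905 -0.3005  0.0082]
paddle_bar 0.83 329 102 [ 0.6179 -0.109   0.0179]
coupon 0.71 330 62 [ 0.6492 -0.1025  0.0079]
mouth 0.88 58 35 [0.6181 0.1183 0.0132]
```

View pics/w2.png

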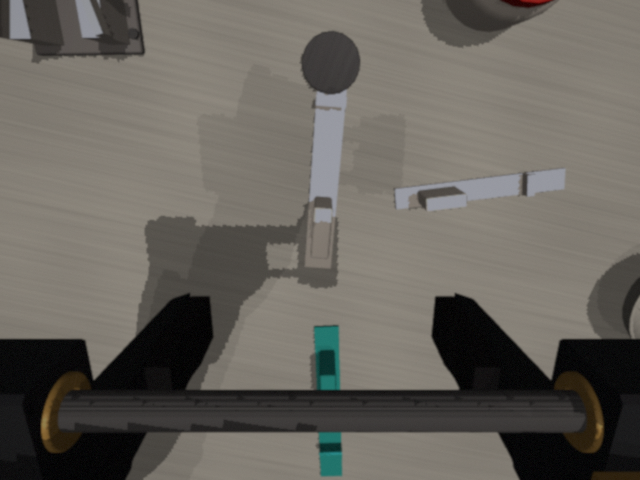

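The wrist view shows the white paddle upright, with its grip at about (321,225) and the coupon at (331,62). The holder mouth is at top left. Next I'll fit these precisely from depth.

```bash
python3 - <<'E'
from h import *
W=np.load('w.npy');im=cv2.imread('pics/w2.png').astype(int)
v,u=np.mgrid[:480,:640];roi=(u>285)&(u<370)&(v<275)
X,Y,Z=W[...,0],W[...,1],W[...,2]
def rep(n,m):
    P=W[m];r=cv2.minAreaRect(P[:,:2].astype(np.float32));print(n,m.sum(),P.mean(0).round(4),np.round(r[0],4),np.round(r[1],4),round(r[2],1))
rep('grip',roi&(Z>.044)&(Z<.053)&(v>190))
m=roi&(Z>.012)&(Z<.022)&(v<125)&(v>85);rep('bar',m)
b=roi&(im.min(2)>120)&(Z<.008)&(Z>-.003)&(v>110)&(v<190)
P=W[b][:,:2];rep('blade',b);vx=cv2.fitLine(P.astype(np.float32),cv2.DIST_HUBER,0,.01,.01).ravel();print(vx,np.degrees(np.arctan2(vx[1],vx[0])))
# edges row-wise midline -> blade axis
mid=[];
for r in range(110,190):
    c=np.where(b[r])[0]
    if len(c)>15: mid.append(np.append(W[r,[c[0],c[-1]],:2].mean(0),np.linalg.norm(W[r,c[0],:2]-W[r,c[-1],:2])))
mid=np.array(mid);f=np.polyfit(mid[:,0],mid[:,1],1);print('yaw',np.degrees(np.arctan(f[0])),'y@.51',np.polyval(f,.5125),'w',mid[:,2].mean(),len(mid))
c=roi&(im.max(2)<100)&(v<98)&(Z>.003);P=W[c];
(cx,cy),rad=cv2.minEnclosingCircle(P[:,:2].astype(np.float32));print('coupon',cx,cy,rad,P.mean(0))
E
```

```text
grip 949 [ 0.5131 -0.1261  0.0484] [ 0.5121 -0.1263] [0.0462 0.016 ] 8.8
bar 340 [ 0.6189 -0.11    0.0172] [ 0.6189 -0.1099] [0.009  0.0259] 8.4
blade 2392 [ 0.5775 -0.1174  0.0035] [ 0.5769 -0.1236] [0.0721 0.0398] 8.6
[ 0.9932153   0.11628973  0.57745516 -0.11744518] 6.6780205
yaw 7.439042822325278 y@.51 -0.12604456651467244 w 0.027134859151165737 79
coupon 0.6462469696998596 -0.10286937654018402 0.02713313326239586 [ 0.64868219 -0.10279523  0.01022872]
```

Request:
jog_arm([
  {"dx":-10,"dy":0,"dz":40,"wx":0,"wy":0,"wz":2},
  {"dx":-20,"dy":0,"dz":80,"wx":0,"wy":0,"wz":4.5},
  {"dx":-29,"dy":-0.5,"dz":120,"wx":0,"wy":0,"wz":4.5},
  {"dx":-29,"dy":-0.5,"dz":160,"wx":0,"wy":0,"wz":4.5},
  {"dx":-29,"dy":-0.5,"dz":160,"wx":0,"wy":0,"wz":4.5},
], grip=0.45)

```text
clock: 4.3
ee_pos: [0.5079, -0.1272, 0.0747]
eef_rot: [-0.001, 0.997, 0.075, -0.005]
force: [-0.8, 0.3, 0.1]
opening: 0.0502
```

```bash
python3 w.py w3.png|head -2; python3 - <<'E'
from h import *
s=sensors.read_state();print(s['opening'])
W=np.load('w.npy');Z=W[...,2];X=W[...,0];Y=W[...,1]
m=(Z>.044)&(Z<.053)&(abs(X-.512)<.04)&(abs(Y+.126)<.03)
P=W[m];r=cv2.minAreaRect(P[:,:2].astype(np.float32));print(m.sum(),r,P.mean(0))
D=np.array([.5121,-.1263,.010])-s['ee_pos'];print('tool delta',Rt(s).inv().apply(D)*1000)
E
```

```text
4.3 [ 0.5079 -0.1272  0.0747] [-179.83    0.51    8.63] [-0.8  0.3  0.1]
[[ 0.151 -0.935 -0.32   0.59 ]
0.048238673632681986
3287 ((0.5157650709152222, -0.12451839447021484), (0.04580675810575485, 0.015814078971743584), 9.14572811126709) [ 0.51753665 -0.12435411  0.05089339]
tool delta [ 0.48626918 -1.6095803  69.48505046]
```

Request:
jog_arm([
  {"dx":0,"dy":0,"dz":10,"wx":0,"wy":0,"wz":0},
  {"dx":0,"dy":0,"dz":10,"wx":0,"wy":0,"wz":0},
  {"dx":0,"dy":0,"dz":10,"wx":0,"wy":0,"wz":0},
])

```text
clock: 5.15
ee_pos: [0.5109, -0.1278, 0.0682]
eef_rot: [-0.0, 0.997, 0.075, -0.001]
force: [-0.4, 0.1, -0.3]
opening: 0.0484
```

```bash
cat > g.py <<'E'
from h import *
W=np.load('w.npy');Z=W[...,2];X=W[...,0];Y=W[...,1];s=sensors.read_state()
m=(Z>.044)&(Z<.053)&(abs(X-.512)<.04)&(abs(Y+.126)<.03)
P=W[m];r=cv2.minAreaRect(P[:,:2].astype(np.float32));print(m.sum(),r,P.mean(0))
for c in ([.5121,-.1263],r[0]):
    D=np.array([c[0],c[1],.010])-s['ee_pos'];print('tool delta',Rt(s).inv().apply(D)*1000)
E
python3 w.py w4.png|head -2; python3 g.py
```

```text
5.15 [ 0.5109 -0.1278  0.0682] [-1.7998e+02  7.0000e-02  8.6100e+00] [-0.4  0.1 -0.3]
[[ 0.15  -0.938 -0.313  0.592]
3424 ((0.5135122537612915, -0.12425969541072845), (0.04636582359671593, 0.015850860625505447), 9.166132926940918) [ 0.51525163 -0.1241148   0.04863037]
tool delta [ 0.96413549 -1.47495267 58.7748914 ]
tool delta [ 2.66595801 -3.28080527 58.77481233]
```

Request:
jog_arm([
  {"dx":2,"dy":-2.4,"dz":15,"wx":0,"wy":0,"wz":0},
  {"dx":2,"dy":-2.4,"dz":32,"wx":0,"wy":0,"wz":0},
  {"dx":2,"dy":-2.4,"dz":48,"wx":0,"wy":0,"wz":0},
  {"dx":2,"dy":-2.4,"dz":58,"wx":0,"wy":0,"wz":0},
  {"dx":2,"dy":-2.4,"dz":58,"wx":0,"wy":0,"wz":0},
])

```text
clock: 6.2
ee_pos: [0.512, -0.1247, 0.009]
eef_rot: [-0.0, 0.997, 0.075, -0.001]
force: [0.1, 0.1, 0.2]
opening: 0.0482
```

Request:
jog_arm([
  {"dx":0,"dy":0,"dz":0,"wx":0,"wy":0,"wz":0},
  {"dx":0,"dy":0,"dz":0,"wx":0,"wy":0,"wz":0},
  {"dx":0,"dy":0,"dz":0,"wx":0,"wy":0,"wz":0},
], grip=0.7)

```text
clock: 6.5
ee_pos: [0.5134, -0.1253, 0.0113]
eef_rot: [0.0, 0.997, 0.075, 0.001]
force: [0.0, 0.0, -0.1]
opening: 0.0275
```

Request:
jog_arm([
  {"dx":0,"dy":0,"dz":0,"wx":0,"wy":0,"wz":0},
  {"dx":0,"dy":0,"dz":0,"wx":0,"wy":0,"wz":0},
  {"dx":0,"dy":0,"dz":0,"wx":0,"wy":0,"wz":0},
  {"dx":0,"dy":0,"dz":0,"wx":0,"wy":0,"wz":0},
], grip=1)

```text
clock: 6.9
ee_pos: [0.5132, -0.1253, 0.0112]
eef_rot: [0.0, 0.997, 0.075, 0.0]
force: [-1.0, -0.7, 5.7]
opening: 0.0161
```

```bash
python3 w.py w5.png; cat > f.py <<'E'
from h import *
s=sensors.read_state();print(s['clock'],s['ee_pos'].round(4),Rt(s).as_euler('xyz',degrees=True).round(2),s['force'].round(2),s['ft_torque'].round(3),round(s['opening'],4))
E
python3 f.py
```

```text
6.9 [ 0.5132 -0.1253  0.0112] [ 1.7998e+02 -4.0000e-02  8.6100e+00] [-1.  -0.7  5.7]
[[ 0.15  -0.939 -0.311  0.594]
 [-0.989 -0.143 -0.048 -0.112]
 [ 0.001  0.314 -0.949  0.158]
 [ 0.     0.     0.     1.   ]]
paddle 0.97 [321. 173.] 25895 [ 0.569 -0.116  0.004]
paddle 0.95 [579. 242.] 9636 [ 0.56  -0.209  0.01 ]
coupon 0.6 [320. 171.] 25945 [ 0.569 -0.116  0.004]
paddle 0.73 589 229 [ 0.5646 -0.2145  0.0146]
paddle 0.65 324 304 [ 0.5364 -0.1213  0.046 ]
paddle_grip 0.81 632 254 [ 0.5636 -0.2139  0.0378]
paddle_grip 0.68 320 349 [ 0.5229 -0.1221  0.0493]
paddle_bar 0.69 323 11 [ 0.6194 -0.1084  0.0175]
7.45 [ 0.5133 -0.1253  0.0111] [ 1.7998e+02 -4.0000e-02  8.6100e+00] [0.02 0.03 6.09] [-0.006  0.087  0.051] 0.0159
```

Request:
jog_arm([
  {"dx":0,"dy":0,"dz":-2,"wx":0,"wy":0,"wz":0},
  {"dx":0,"dy":0,"dz":-7,"wx":0,"wy":0,"wz":0},
  {"dx":0,"dy":0,"dz":-15,"wx":0,"wy":0,"wz":0},
  {"dx":0,"dy":0,"dz":-25,"wx":0,"wy":0,"wz":0},
  {"dx":0,"dy":0,"dz":-36,"wx":0,"wy":0,"wz":0},
])

```text
clock: 7.95
ee_pos: [0.5128, -0.1252, 0.0476]
eef_rot: [0.0, 0.997, 0.075, -0.0]
force: [-0.1, -0.1, -2.5]
opening: 0.0156
```

Request:
jog_arm([
  {"dx":0,"dy":0,"dz":-12,"wx":0,"wy":0,"wz":0},
  {"dx":0,"dy":0,"dz":-24,"wx":0,"wy":0,"wz":0},
  {"dx":0,"dy":0,"dz":-34,"wx":0,"wy":0,"wz":0},
  {"dx":0,"dy":0,"dz":-40,"wx":0,"wy":0,"wz":0},
  {"dx":0,"dy":0,"dz":-40,"wx":0,"wy":0,"wz":0},
])

```text
clock: 8.45
ee_pos: [0.5135, -0.1253, 0.0877]
eef_rot: [0.0, 0.997, 0.075, 0.001]
force: [0.2, -0.1, -3.1]
opening: 0.0155
```

```bash
python3 f.py; python3 - <<'E'
from h import *
# refit holder from several frames
Ps=[]
for n in ('top','side'):
  p,d=cap(n,n+'2.png');W=cloud(n,d);np.save(n+'2.npy',W)
  X,Y,Z=W[...,0],W[...,1],W[...,2]
  m=(X>.56)&(X<.78)&(Y>.01)&(Y<.22)&(Z>.003)
  print(n,m.sum(),np.histogram(Z[m],bins=np.arange(0,.084,.004))[0])
  if n=='top':
    for lo,hi in ((.005,.08),(.055,.08)):
      k=m&(Z>lo)&(Z<hi);print(lo,k.sum(),cv2.minAreaRect(W[k][:,:2].astype(np.float32)))
    kn=m&(p.max(2)<45);print('dark',kn.sum(),np.median(W[kn],0),np.argwhere(kn).mean(0))
  # paddle and coupon heights
  k=(X>.625)&(X<.70)&(Y>-.15)&(Y<-.06)&(Z>.05);print('coupon',W[k].mean(0),k.sum())
a=cv2.imread('pics/top2.png')[140:230,240:330];b=cv2.imread('pics/side2.png')[250:330,205:305]
cv2.imwrite('pics/c2.png',np.hstack([cv2.resize(a,(400,400),interpolation=cv2.INTER_CUBIC),cv2.resize(b,(400,400),interpolation=cv2.INTER_CUBIC)]))
E
```

```text
8.45 [ 0.5135 -0.1253  0.0877] [ 1.7997e+02 -9.0000e-02  8.6000e+00] [ 0.25 -0.06 -3.06] [ 0.01   0.127 -0.041] 0.0155
top 2740 [411 826 395  56  14   9   9   8   7  11  13  42 118  75 216 364  99  41
  20   6]
0.005 2058 ((0.6694282293319702, 0.11437081545591354), (0.20811890065670013, 0.21805495023727417), 89.93350219726562)
0.055 767 ((0.6679703593254089, 0.11175603419542313), (0.10832896828651428, 0.09953600913286209), 14.296525001525879)
dark 66 [0.68129554 0.11588582 0.07032485] [179.07575758 273.65151515]
coupon [ 0.64871748 -0.1020254   0.08294657] 391
side 2884 [151 179 274  92  88  92 106 105 135 153 170 157 226 144 199 490  57  27
  39   0]
coupon [ 0.64854117 -0.09803137  0.08248084] 198
```

View pics/c2.png

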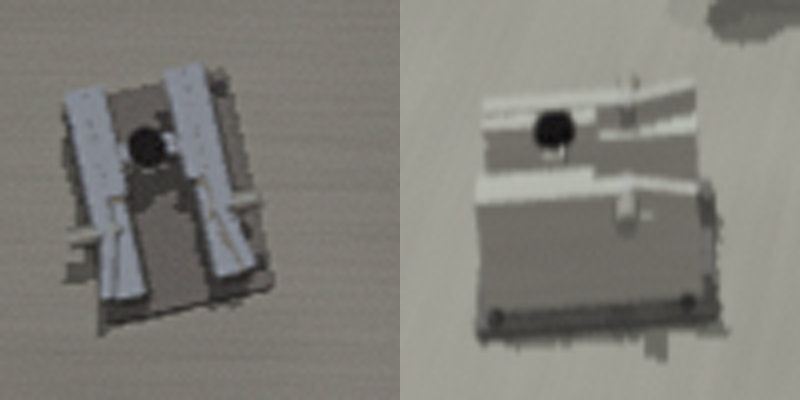

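The holder crop shows the mouth flaring towards the robot, with a yaw of about 14°. Knob and end stop are at about world (0.681,0.116). The coupon is riding level. I'll move high and to the side for an unobstructed wrist view of the holder.

Request:
jog_arm([
  {"dx":2.6,"dy":-1.9,"dz":-3.2,"wx":0,"wy":0,"wz":0},
  {"dx":8,"dy":-5.8,"dz":-9.7,"wx":0,"wy":0,"wz":0},
  {"dx":16,"dy":-11.6,"dz":-19.5,"wx":0,"wy":0,"wz":0},
  {"dx":26.5,"dy":-19.3,"dz":-32.4,"wx":0,"wy":0,"wz":0},
  {"dx":38.4,"dy":-28,"dz":-47,"wx":0,"wy":0,"wz":0},
])

```text
clock: 9.05
ee_pos: [0.5469, -0.091, 0.1341]
eef_rot: [-0.0, 0.997, 0.075, -0.001]
force: [-0.3, 1.3, -2.2]
opening: 0.0158
```

Request:
jog_arm([
  {"dx":13.2,"dy":-9.7,"dz":-16.2,"wx":0,"wy":0,"wz":0},
  {"dx":26.5,"dy":-19.3,"dz":-32.4,"wx":0,"wy":0,"wz":0},
  {"dx":39.8,"dy":-29,"dz":-48.6,"wx":0,"wy":0,"wz":0},
  {"dx":53,"dy":-38.6,"dz":-64.8,"wx":0,"wy":0,"wz":0},
  {"dx":65,"dy":-47.3,"dz":-79.4,"wx":0,"wy":0,"wz":0},
])

```text
clock: 9.55
ee_pos: [0.6046, -0.0337, 0.2141]
eef_rot: [-0.0, 0.997, 0.076, 0.0]
force: [-0.4, -0.3, -2.6]
opening: 0.0159
```

Request:
jog_arm([
  {"dx":10.6,"dy":-7.7,"dz":-13,"wx":0,"wy":0,"wz":0},
  {"dx":18.5,"dy":-13.5,"dz":-22.7,"wx":0,"wy":0,"wz":0},
  {"dx":25.2,"dy":-18.4,"dz":-30.8,"wx":0,"wy":0,"wz":0},
  {"dx":29,"dy":-21,"dz":-35.6,"wx":0,"wy":0,"wz":0},
  {"dx":29,"dy":-21,"dz":-35.6,"wx":0,"wy":0,"wz":0},
])

```text
clock: 10.05
ee_pos: [0.63, -0.0093, 0.2492]
eef_rot: [-0.0, 0.997, 0.076, 0.001]
force: [1.2, -0.2, -2.4]
opening: 0.0158
```

```bash
python3 w.py w6.png; python3 - <<'E'
from h import *
W=np.load('w.npy');X,Y,Z=W[...,0],W[...,1],W[...,2]
m=(X>.56)&(X<.78)&(Y>.03)&(Y<.2)&(Z>.003)&(Z<.09)
print(m.sum(),np.histogram(Z[m],bins=np.arange(0,.084,.004))[0])
for lo,hi in ((.003,.02),(.058,.066),(.066,.08)):
  k=m&(Z>lo)&(Z<hi);r=cv2.minAreaRect(W[k][:,:2].astype(np.float32));print(lo,k.sum(),r,np.median(W[k],0))
  K=np.uint8(k)*255;n,l,st,ce=cv2.connectedComponentsWithStats(K)
  for i in range(1,n):
    if st[i,4]>100: 
      r=cv2.minAreaRect(W[l==i][:,:2].astype(np.float32));print('  comp',st[i],np.round(r[0],4),np.round(r[1],4),round(r[2],2))
E
```

```text
10.05 [ 0.63   -0.0093  0.2492] [-1.7999e+02 -6.0000e-02  8.6600e+00] [ 1.2 -0.2 -2.4]
[[ 0.151 -0.938 -0.31   0.711]
 [-0.988 -0.144 -0.048  0.004]
 [ 0.     0.314 -0.949  0.396]
 [ 0.     0.     0.     1.   ]]
paddle 0.8 [545. 278.] 3648 [ 0.572 -0.249  0.003]
paddle 0.61 [322. 175.] 26028 [ 0.685 -0.001  0.241]
holder 0.9 [188. 128.] 16281 [0.673 0.115 0.05 ]
paddle 0.89 321 304 [ 0.6523 -0.0051  0.2833]
paddle 0.64 515 282 [ 0.5647 -0.2181  0.01  ]
paddle_grip 0.8 524 294 [ 0.5632 -0.2161  0.0349]
paddle_grip 0.68 319 349 [ 0.6386 -0.0066  0.2864]
paddle_bar 0.97 599 270 [ 0.5897 -0.2995  0.0081]
paddle_bar 0.86 321 11 [0.7355 0.0075 0.2539]
mouth 0.56 194 194 [0.6069 0.1109 0.0086]
mouth 0.47 563 99 [ 0.7378 -0.1777  0.0646]
plungers 0.88 184 156 [0.6412 0.1225 0.007 ]
ledges 0.77 182 134 [0.661  0.125  0.0077]
16346 [  27 2243 2437  291  270  280  277  293  312  315  327  358 1394  316
 1108 5308  160  326  304    0]
0.003 5268 ((0.6758084893226624, 0.11957491934299469), (0.1411307454109192, 0.12029505521059036), 13.85276985168457) [0.6642524  0.11086559 0.00817071]
  comp [ 215   54   41  137 1784] [0.6764 0.0756] [0.1199 0.0174] 15.73
  comp [ 145   59   47   45 1134] [0.7034 0.1388] [0.0366 0.0346] 13.9
  comp [ 170  117   46   80 2348] [0.6405 0.118 ] [0.0718 0.0388] 13.5
0.058 6263 ((0.6680670380592346, 0.11264434456825256), (0.1081724613904953, 0.10037550330162048), 14.271197319030762) [0.68205704 0.1278798  0.06141781]
  comp [ 183   54   62  143 3042] [0.6766 0.0824] [0.1092 0.0303] 25.93
  comp [ 114   62   45  143 3136] [0.6613 0.1424] [0.1092 0.0318] 2.35
0.066 708 ((0.6838904619216919, 0.11621243506669998), (0.019779490306973457, 0.028192171826958656), 15.35467529296875) [0.68410968 0.11551652 0.07186075]
  comp [151  98  39  28 699] [0.6833 0.1168] [0.0198 0.0267] 37.43
```

View pics/w6.png

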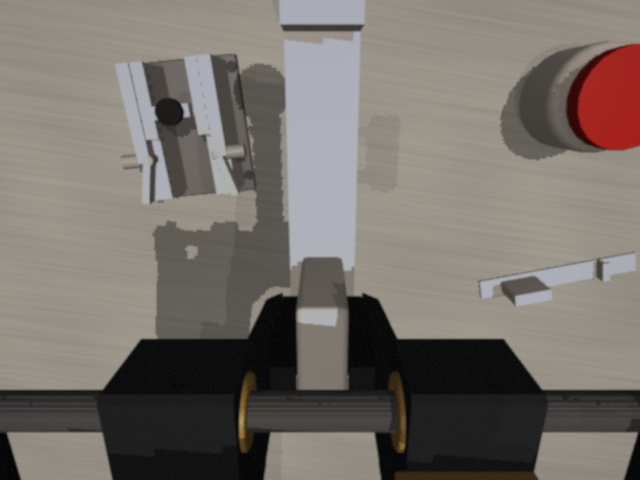

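The wrist view shows the whole holder at upper left, with its mouth at about (194,194). The knob is at (169,111), the plunger pins at (130,160) and (233,152), and the tub at right. The fit gives holder origin about (0.667,0.1125) and yaw about 14.25°. Next I'll go above the mouth.

Request:
jog_arm([
  {"dx":-2.4,"dy":-1.9,"dz":3,"wx":0,"wy":0,"wz":0},
  {"dx":-7.3,"dy":-5.8,"dz":8.9,"wx":0,"wy":0,"wz":0},
  {"dx":-14.6,"dy":-11.6,"dz":17.9,"wx":0,"wy":0,"wz":0},
  {"dx":-24.4,"dy":-19.3,"dz":29.8,"wx":0,"wy":0,"wz":0},
  {"dx":-35.4,"dy":-28,"dz":43.2,"wx":0,"wy":0,"wz":0},
])

```text
clock: 11.1
ee_pos: [0.5896, 0.0126, 0.2049]
eef_rot: [-0.0, 0.997, 0.075, 0.0]
force: [-0.0, -0.6, -2.2]
opening: 0.0158
```

Request:
jog_arm([
  {"dx":-12.2,"dy":-9.6,"dz":14.9,"wx":0,"wy":0,"wz":0},
  {"dx":-24.4,"dy":-19.3,"dz":29.8,"wx":0,"wy":0,"wz":0},
  {"dx":-36.6,"dy":-28.9,"dz":44.7,"wx":0,"wy":0,"wz":0},
  {"dx":-48.8,"dy":-38.6,"dz":59.6,"wx":0,"wy":0,"wz":0},
  {"dx":-59.8,"dy":-47.2,"dz":73,"wx":0,"wy":0,"wz":0},
])

```text
clock: 11.6
ee_pos: [0.5227, 0.0507, 0.1318]
eef_rot: [-0.0, 0.997, 0.075, -0.0]
force: [-0.1, -0.6, -3.1]
opening: 0.0156
```

Request:
jog_arm([
  {"dx":-9.8,"dy":-7.7,"dz":11.9,"wx":0,"wy":0,"wz":-1},
  {"dx":-17.1,"dy":-13.5,"dz":20.9,"wx":0,"wy":0,"wz":-2.5},
  {"dx":-23.2,"dy":-18.3,"dz":28.3,"wx":0,"wy":0,"wz":-4.2},
  {"dx":-26.8,"dy":-21.2,"dz":32.8,"wx":0,"wy":0,"wz":-5.2},
  {"dx":-26.8,"dy":-21.2,"dz":32.8,"wx":0,"wy":0,"wz":-5.6},
])

```text
clock: 12.1
ee_pos: [0.4933, 0.0674, 0.0992]
eef_rot: [-0.0, 0.992, 0.124, -0.001]
force: [-0.3, -0.2, -2.3]
opening: 0.0159
```

Request:
jog_arm([
  {"dx":0,"dy":0,"dz":0,"wx":0,"wy":0,"wz":0},
  {"dx":0,"dy":0,"dz":0,"wx":0,"wy":0,"wz":0},
])

```text
clock: 12.3
ee_pos: [0.4952, 0.0667, 0.1001]
eef_rot: [0.0, 0.992, 0.123, 0.001]
force: [-0.7, 0.3, -1.5]
opening: 0.0156
```

```bash
cat > c.py <<'E'
from h import *
import sys
s=sensors.read_state();t=sys.argv[1]
H0=np.array([.6671,.1126]);a=np.radians(14.25);U=np.array([[np.cos(a),np.sin(a)],[-np.sin(a),np.cos(a)]])
print(s['clock'],s['ee_pos'].round(4),Rt(s).as_euler('xyz',degrees=True).round(2),s['force'].round(2),s['ft_torque'].round(3))
print('TCP in holder mm',(U@(s['ee_pos'][:2]-H0)*1000).round(1))
ims=[]
for n in ('top','side'):
    p,d=cap(n);W=cloud(n,d);P=(W[...,:2]-H0)@U.T*1000;Z=W[...,2]*1000
    m=(p.max(2)<100)&(np.ptp(p,axis=2)<14)&(P[...,0]>-95)&(P[...,0]<25)&(abs(P[...,1])<45)&(Z>40)
    print(n,m.sum(),end=' ')
    if m.sum()>20:
        q=P[m].astype(np.float32);print('dark extent',q.min(0),q.max(0),cv2.minEnclosingCircle(q),'z',np.percentile(Z[m],[5,50,95]))
    b=p[130:235,225:330] if n=='top' else p[235:335,195:320]
    ims.append(cv2.resize(b,(400,400),interpolation=cv2.INTER_CUBIC))
cv2.imwrite('pics/'+t,np.hstack(ims))
E
python3 c.py c3.png
```

```text
12.3 [0.4952 0.0667 0.1001] [ 1.7998e+02 -8.0000e-02  1.4160e+01] [-0.68  0.26 -1.52] [-0.072  0.133 -0.022]
TCP in holder mm [-177.9   -2.2]
top 544 dark extent [-75.27673 -44.75173] [24.728735 44.227825] ((-22.254898071289062, -6.364780426025391), 54.589046478271484) z [53.14087482 94.52208787 99.12306597]
side 371 dark extent [-62.612785 -32.97945 ] [24.083897 38.65514 ] ((-14.089540481567383, 6.311490058898926), 49.52759552001953) z [59.99729569 95.66743941 97.79430297]
```

View pics/c3.png

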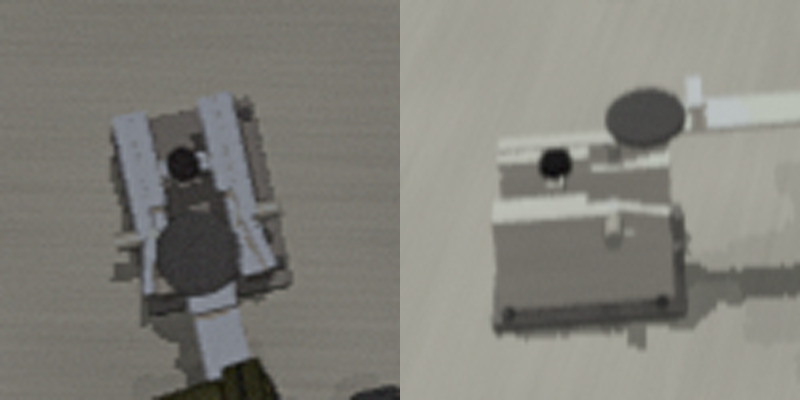

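The top crop shows the coupon (198,253) over the mouth, level on the blade. I'll measure its position from the depth points at coupon height.

```bash
sed -i 's/(Z>40)/(Z>float(sys.argv[2]))/' c.py; python3 c.py c4.png 88
```

```text
12.4 [0.4951 0.0666 0.1   ] [ 1.7998e+02 -7.0000e-02  1.4160e+01] [-1.23 -0.55 -3.16] [-0.019  0.124 -0.064]
TCP in holder mm [-178.1   -2.2]
top 405 dark extent [-75.460945 -23.549507] [-17.011873  24.876398] ((-46.73050308227539, -2.8233237266540527), 31.16037940979004) z [91.207521   95.31334056 99.16904381]
side 277 dark extent [-62.616127 -21.490543] [-17.354727  27.459972] ((-40.01312255859375, 2.7013261318206787), 25.125988006591797) z [94.27441325 95.98324557 97.77156302]
```

Request:
jog_arm([
  {"dx":0,"dy":0,"dz":4,"wx":0,"wy":0,"wz":0},
  {"dx":0,"dy":0,"dz":12,"wx":0,"wy":0,"wz":0},
  {"dx":0,"dy":0,"dz":22,"wx":0,"wy":0,"wz":0},
  {"dx":0,"dy":0,"dz":31,"wx":0,"wy":0,"wz":0},
  {"dx":0,"dy":0,"dz":36,"wx":0,"wy":0,"wz":0},
])

```text
clock: 13.0
ee_pos: [0.4938, 0.0668, 0.0624]
eef_rot: [0.0, 0.992, 0.124, -0.001]
force: [0.0, -0.4, -3.8]
opening: 0.0154
```

Request:
jog_arm([
  {"dx":0,"dy":0,"dz":2,"wx":0,"wy":0,"wz":0},
  {"dx":0,"dy":0,"dz":4,"wx":0,"wy":0,"wz":0},
  {"dx":0,"dy":0,"dz":6.5,"wx":0,"wy":0,"wz":0},
  {"dx":0,"dy":0,"dz":9,"wx":0,"wy":0,"wz":0},
  {"dx":0,"dy":0,"dz":9,"wx":0,"wy":0,"wz":0},
])

```text
clock: 13.5
ee_pos: [0.4945, 0.0669, 0.0546]
eef_rot: [0.0, 0.992, 0.124, 0.0]
force: [-0.2, 0.6, -2.0]
opening: 0.016
```

```bash
python3 c.py c5.png 48
```

```text
13.5 [0.4945 0.0669 0.0546] [ 1.800e+02 -1.000e-02  1.421e+01] [-0.16  0.59 -2.01] [-0.08  -0.002 -0.018]
TCP in holder mm [-178.5   -1.8]
top 499 dark extent [-76.374054 -44.6155  ] [24.735828 44.157593] ((-23.758026123046875, -7.745490550994873), 54.77725601196289) z [50.07289988 54.6902368  71.91387524]
side 303 dark extent [-62.867157 -27.601187] [23.71425  38.404675] ((-14.347862243652344, 6.504329204559326), 49.15837860107422) z [53.11117466 55.11421515 73.3257196 ]
```

View pics/c5.png

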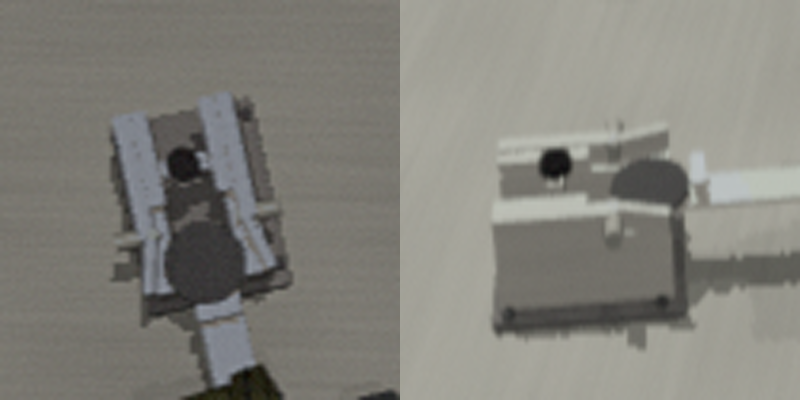

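The coupon is seated flat on the ledges (top z about 54.7 mm, blade unloaded), with the bar about 4 mm behind it. I'll start pushing along the holder axis.

Request:
jog_arm([
  {"dx":2,"dy":0,"dz":0,"wx":0,"wy":0,"wz":0},
  {"dx":5,"dy":0,"dz":0,"wx":0,"wy":0,"wz":0},
  {"dx":8,"dy":0,"dz":0,"wx":0,"wy":0,"wz":0},
  {"dx":11,"dy":0,"dz":0,"wx":0,"wy":0,"wz":0},
  {"dx":14,"dy":0,"dz":0,"wx":0,"wy":0,"wz":0},
])

```text
clock: 14.1
ee_pos: [0.5081, 0.0703, 0.0547]
eef_rot: [0.0, 0.992, 0.124, -0.0]
force: [-1.1, 0.2, -1.6]
opening: 0.0157
```

Request:
jog_arm([
  {"dx":1,"dy":0,"dz":0,"wx":0,"wy":0,"wz":0},
  {"dx":2,"dy":0,"dz":0,"wx":0,"wy":0,"wz":0},
  {"dx":3,"dy":0,"dz":0,"wx":0,"wy":0,"wz":0},
  {"dx":4,"dy":0,"dz":0,"wx":0,"wy":0,"wz":0},
  {"dx":5,"dy":0,"dz":0,"wx":0,"wy":0,"wz":0},
])

```text
clock: 14.6
ee_pos: [0.5128, 0.0715, 0.0547]
eef_rot: [0.0, 0.992, 0.124, -0.0]
force: [-0.5, 0.3, -1.9]
opening: 0.0156
```

```bash
python3 c.py c6.png 48
```

```text
14.6 [0.5128 0.0715 0.0547] [180.     0.    14.21] [-0.45  0.31 -1.91] [-0.081  0.138 -0.064]
TCP in holder mm [-159.6   -1.8]
top 469 dark extent [-56.80495 -44.62458] [24.596914 43.79999 ] ((-16.955846786499023, -1.6102021932601929), 52.58236312866211) z [50.1567602  54.92530335 72.28196353]
side 287 dark extent [-51.91947  -29.310469] [23.952557 37.79815 ] ((-14.033967018127441, 4.657558441162109), 50.17399978637695) z [52.8423203  55.36438216 73.32770046]
```

Request:
jog_arm([
  {"dx":1,"dy":0,"dz":0,"wx":0,"wy":0,"wz":0},
  {"dx":2,"dy":0,"dz":0,"wx":0,"wy":0,"wz":0},
  {"dx":3,"dy":0,"dz":0,"wx":0,"wy":0,"wz":0},
  {"dx":4,"dy":0,"dz":0,"wx":0,"wy":0,"wz":0},
  {"dx":5,"dy":0,"dz":0,"wx":0,"wy":0,"wz":0},
])

```text
clock: 15.2
ee_pos: [0.5165, 0.0724, 0.0546]
eef_rot: [0.0, 0.992, 0.124, -0.001]
force: [-3.6, -1.7, -0.9]
opening: 0.0156
```

Request:
jog_arm([
  {"dx":1,"dy":0,"dz":0,"wx":0,"wy":0,"wz":0},
  {"dx":2,"dy":0,"dz":0,"wx":0,"wy":0,"wz":0},
  {"dx":3,"dy":0,"dz":0,"wx":0,"wy":0,"wz":0},
])

```text
clock: 15.5
ee_pos: [0.5214, 0.0737, 0.0547]
eef_rot: [-0.0, 0.992, 0.124, 0.001]
force: [-2.2, -0.4, -2.4]
opening: 0.0159
```

```bash
python3 c.py c7.png 48
```

```text
15.5 [0.5214 0.0737 0.0547] [ 1.800e+02 -8.000e-02  1.421e+01] [-2.17 -0.44 -2.39] [-0.137  0.459  0.006]
TCP in holder mm [-150.8   -1.8]
top 472 dark extent [-53.798244 -44.722813] [24.524956 43.97553 ] ((-16.782934188842773, -0.7472856640815735), 53.363487243652344) z [49.99752836 54.67974106 72.47184503]
side 272 dark extent [-51.928406 -29.657953] [23.84717 39.25046] ((-14.162453651428223, 6.770395278930664), 49.65016555786133) z [52.68768885 55.26992081 73.35376344]
```

View pics/c7.png

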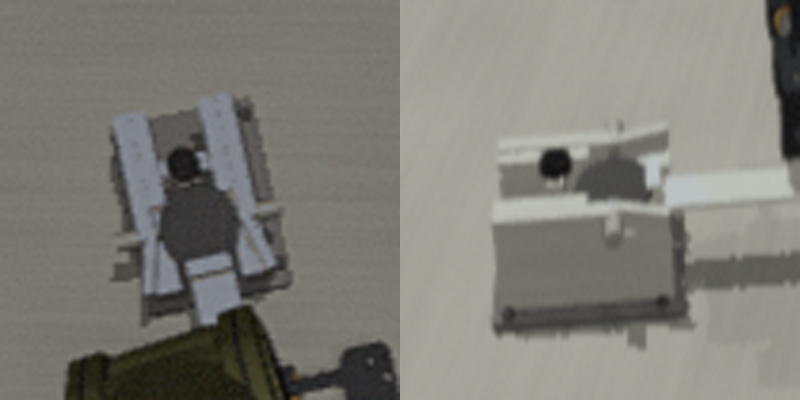

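The coupon is at the plungers, about centre x=-18, with its front close to the stop. I'll use fine steps from here.

Request:
jog_arm([
  {"dx":0.7,"dy":0,"dz":0,"wx":0,"wy":0,"wz":0},
  {"dx":1.4,"dy":0,"dz":0,"wx":0,"wy":0,"wz":0},
  {"dx":2.1,"dy":0,"dz":0,"wx":0,"wy":0,"wz":0},
])

```text
clock: 15.9
ee_pos: [0.523, 0.0741, 0.0548]
eef_rot: [-0.0, 0.992, 0.124, 0.0]
force: [-1.2, -0.3, -0.6]
opening: 0.0161
```

Request:
jog_arm([
  {"dx":0.7,"dy":0,"dz":0,"wx":0,"wy":0,"wz":0},
  {"dx":1.4,"dy":0,"dz":0,"wx":0,"wy":0,"wz":0},
  {"dx":2.1,"dy":0,"dz":0,"wx":0,"wy":0,"wz":0},
])

```text
clock: 16.2
ee_pos: [0.5252, 0.0747, 0.0548]
eef_rot: [-0.0, 0.992, 0.124, 0.001]
force: [-0.2, -0.3, -2.1]
opening: 0.0156
```

Request:
jog_arm([
  {"dx":0.7,"dy":0,"dz":0,"wx":0,"wy":0,"wz":0},
  {"dx":1.4,"dy":0,"dz":0,"wx":0,"wy":0,"wz":0},
  {"dx":2.1,"dy":0,"dz":0,"wx":0,"wy":0,"wz":0},
])

```text
clock: 16.5
ee_pos: [0.5272, 0.0752, 0.0548]
eef_rot: [-0.0, 0.992, 0.124, 0.0]
force: [0.8, -0.3, -2.0]
opening: 0.0158
```

Request:
jog_arm([
  {"dx":0.7,"dy":0,"dz":0,"wx":0,"wy":0,"wz":0},
  {"dx":1.4,"dy":0,"dz":0,"wx":0,"wy":0,"wz":0},
])

```text
clock: 16.7
ee_pos: [0.5273, 0.0752, 0.0547]
eef_rot: [0.0, 0.992, 0.124, -0.001]
force: [-2.3, -1.5, -0.0]
opening: 0.0158
```

Request:
jog_arm([
  {"dx":0.7,"dy":0,"dz":0,"wx":0,"wy":0,"wz":0},
  {"dx":1.4,"dy":0,"dz":0,"wx":0,"wy":0,"wz":0},
])

```text
clock: 16.9
ee_pos: [0.5275, 0.0752, 0.0545]
eef_rot: [0.0, 0.992, 0.124, -0.002]
force: [-6.4, -1.3, 1.1]
opening: 0.0155
```

Request:
jog_arm([
  {"dx":0.6,"dy":0,"dz":0,"wx":0,"wy":0,"wz":0},
  {"dx":1.2,"dy":0,"dz":0,"wx":0,"wy":0,"wz":0},
  {"dx":1.2,"dy":0,"dz":0,"wx":0,"wy":0,"wz":0},
])

```text
clock: 17.2
ee_pos: [0.5276, 0.0752, 0.0544]
eef_rot: [0.001, 0.992, 0.124, -0.003]
force: [-6.6, -1.6, 1.6]
opening: 0.0156
```

```bash
python3 f.py
```

```text
17.2 [0.5276 0.0752 0.0544] [179.98   0.35  14.21] [-6.59 -1.6   1.62] [-0.235  1.163  0.032] 0.0156
```

Request:
jog_arm([
  {"dx":0.7,"dy":0,"dz":0,"wx":0,"wy":0,"wz":0},
  {"dx":1.4,"dy":0,"dz":0,"wx":0,"wy":0,"wz":0},
  {"dx":1.4,"dy":0,"dz":0,"wx":0,"wy":0,"wz":0},
])

```text
clock: 17.5
ee_pos: [0.5276, 0.0751, 0.0542]
eef_rot: [0.001, 0.992, 0.124, -0.004]
force: [-8.4, -1.6, 2.6]
opening: 0.0159
```

Request:
jog_arm([
  {"dx":0.7,"dy":0,"dz":0,"wx":0,"wy":0,"wz":0},
  {"dx":0.7,"dy":0,"dz":0,"wx":0,"wy":0,"wz":0},
])

```text
clock: 17.7
ee_pos: [0.5276, 0.0751, 0.054]
eef_rot: [0.001, 0.992, 0.124, -0.005]
force: [-9.5, -2.0, 1.8]
opening: 0.0155
```

Request:
jog_arm([
  {"dx":0.6,"dy":0,"dz":-0.3,"wx":0,"wy":0.2,"wz":0},
  {"dx":1.2,"dy":0,"dz":-0.5,"wx":0,"wy":0.4,"wz":0},
  {"dx":1.2,"dy":0,"dz":-0.5,"wx":0,"wy":0.4,"wz":0},
])

```text
clock: 18.0
ee_pos: [0.5278, 0.0751, 0.0542]
eef_rot: [0.001, 0.992, 0.124, -0.003]
force: [-10.0, -1.7, -0.0]
opening: 0.0158
```

Request:
jog_arm([
  {"dx":0.6,"dy":0,"dz":0,"wx":0,"wy":0,"wz":0},
  {"dx":0.6,"dy":0,"dz":0,"wx":0,"wy":0,"wz":0},
])

```text
clock: 18.2
ee_pos: [0.5278, 0.0751, 0.0541]
eef_rot: [0.001, 0.992, 0.124, -0.003]
force: [-10.7, -2.0, 0.7]
opening: 0.0157
```

Request:
jog_arm([
  {"dx":0.6,"dy":0,"dz":0,"wx":0,"wy":0,"wz":0},
  {"dx":1.2,"dy":0,"dz":0,"wx":0,"wy":0.1,"wz":0},
  {"dx":1.2,"dy":0,"dz":0,"wx":0,"wy":0.1,"wz":0},
])

```text
clock: 18.5
ee_pos: [0.5279, 0.0751, 0.054]
eef_rot: [0.001, 0.992, 0.124, -0.003]
force: [-12.6, -2.8, 1.1]
opening: 0.016
```

Request:
jog_arm([
  {"dx":0.5,"dy":0,"dz":0,"wx":0,"wy":0,"wz":0},
  {"dx":1,"dy":0,"dz":0,"wx":0,"wy":0.1,"wz":0},
  {"dx":1,"dy":0,"dz":0,"wx":0,"wy":0.1,"wz":0},
])

```text
clock: 18.8
ee_pos: [0.5279, 0.0751, 0.0538]
eef_rot: [0.001, 0.992, 0.124, -0.004]
force: [-14.1, -2.3, 1.2]
opening: 0.016
```

```bash
python3 c.py c8.png 48
```

```text
18.8 [0.5279 0.0751 0.0538] [179.96   0.42  14.21] [-14.12  -2.32   1.25] [-0.592  2.611  0.023]
TCP in holder mm [-144.2   -2.1]
top 459 dark extent [-53.77911 -44.79172] [24.963314 44.25855 ] ((-16.243209838867188, -0.5241954922676086), 53.552433013916016) z [50.22342391 54.62714078 73.04300355]
side 266 dark extent [-94.983406 -30.252157] [24.012884 37.21226 ] ((-35.93723678588867, -9.801937103271484), 62.454200744628906) z [52.9848428  55.16261465 73.30676952]
```

The push reads about 14.3 N with no motion, at coupon centre about -11 mm, so it is against the rigid stop. I'll hold briefly, then ease off and withdraw.

Request:
jog_arm([
  {"dx":0,"dy":0,"dz":0,"wx":0,"wy":0,"wz":0},
  {"dx":-3,"dy":0,"dz":0.1,"wx":0,"wy":-0.2,"wz":0},
  {"dx":-6,"dy":0,"dz":0.3,"wx":0,"wy":-0.4,"wz":0},
  {"dx":-10,"dy":0,"dz":0.5,"wx":0,"wy":-0.6,"wz":0},
  {"dx":-12,"dy":0,"dz":0.5,"wx":0,"wy":-0.6,"wz":0},
])

```text
clock: 19.4
ee_pos: [0.5262, 0.075, 0.0548]
eef_rot: [-0.0, 0.992, 0.124, 0.001]
force: [0.6, 0.3, -2.0]
opening: 0.0159
```

```bash
python3 c.py c9.png 48
```

```text
19.4 [0.5262 0.075  0.0548] [-1.800e+02 -1.700e-01  1.421e+01] [ 0.62  0.35 -2.  ] [ 0.05  -0.018  0.007]
TCP in holder mm [-145.9   -1.8]
top 470 dark extent [-59.163834 -44.67546 ] [24.288618 43.850975] ((-16.32625961303711, -0.7229562997817993), 53.64896774291992) z [50.11192061 54.75090244 72.96205191]
side 268 dark extent [-51.93264  -28.223925] [23.815556 39.056656] ((-14.09026050567627, 6.505217552185059), 49.6650276184082) z [53.0793925  55.2917185  72.98687537]
```

View pics/c9.png

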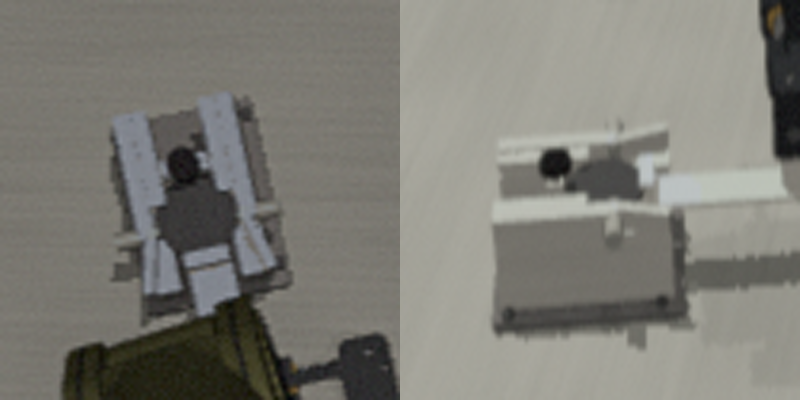

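The coupon sits against the stop under the knob and the bar has separated from it. Next is the straight withdrawal.

Request:
jog_arm([
  {"dx":-5,"dy":0,"dz":0,"wx":0,"wy":0,"wz":0},
  {"dx":-15,"dy":0,"dz":0,"wx":0,"wy":0,"wz":0},
  {"dx":-28,"dy":0,"dz":0,"wx":0,"wy":0,"wz":0},
  {"dx":-42,"dy":0,"dz":0,"wx":0,"wy":0,"wz":0},
  {"dx":-56,"dy":0,"dz":0,"wx":0,"wy":0,"wz":0},
])

```text
clock: 20.0
ee_pos: [0.4695, 0.0605, 0.0548]
eef_rot: [0.0, 0.992, 0.124, -0.0]
force: [-1.0, -0.1, -2.5]
opening: 0.0159
```

Request:
jog_arm([
  {"dx":-14,"dy":0,"dz":0,"wx":0,"wy":0,"wz":0},
  {"dx":-28,"dy":0,"dz":0,"wx":0,"wy":0,"wz":0},
  {"dx":-42,"dy":0,"dz":0,"wx":0,"wy":0,"wz":0},
  {"dx":-50,"dy":0,"dz":0,"wx":0,"wy":0,"wz":0},
  {"dx":-50,"dy":0,"dz":0,"wx":0,"wy":0,"wz":0},
])

```text
clock: 20.5
ee_pos: [0.4227, 0.0483, 0.0571]
eef_rot: [0.0, 0.992, 0.123, -0.003]
force: [-0.2, -0.5, -1.5]
opening: 0.0157
```

```bash
python3 c.py c10.png 48; python3 w.py w10.png|grep -A0 paddle; python3 - <<'E'
from h import *
W=np.load('w.npy');Z=W[...,2]*1000
s=sensors.read_state();L=Rt(s).inv().apply((W.reshape(-1,3)-s['ee_pos'])).reshape(W.shape)*1000
m=(abs(L[...,1])<11)
for a in range(30,160,10):
    k=m&(abs(L[...,0]-a)<4)&(Z>20);print(a,k.sum(),np.median(L[k][:,2]).round(1) if k.sum() else None)
E
```

```text
20.5 [0.4227 0.0483 0.0571] [-179.97    0.33   14.18] [-0.2  -0.47 -1.5 ] [-0.033 -0.007 -0.039]
TCP in holder mm [-252.7   -2.1]
top 477 dark extent [-54.067795 -44.627644] [24.852674 44.077812] ((-16.521739959716797, -0.5018305778503418), 53.341304779052734) z [50.21534005 54.59864863 72.74991698]
side 280 dark extent [-51.939754 -28.735819] [24.121063 39.203007] ((-14.139969825744629, 5.233593940734863), 50.8208122253418) z [52.86943347 55.34598594 73.26807808]
paddle 0.82 [322. 173.] 26085 [0.479 0.064 0.05 ]
paddle 0.56 [625. 452.] 1004 [ 0.348 -0.16   0.004]
--
paddle 0.88 322 303 [0.4459 0.0555 0.0893]
paddle 0.65 633 442 [ 0.3603 -0.1585  0.0079]
paddle_grip 0.81 319 351 [0.433  0.0532 0.0954]
paddle_bar 0.84 323 12 [0.5276 0.0761 0.0638]
30 1977 6.2
40 1132 7.0
50 1207 6.9
60 1302 6.9
70 1364 6.8
80 2735 5.9
90 1546 6.7
100 2125 6.4
110 1165 -6.9
120 0 None
130 0 None
140 0 None
150 0 None
```

Request:
jog_arm([
  {"dx":0,"dy":0,"dz":8,"wx":0,"wy":0,"wz":0},
  {"dx":0,"dy":0,"dz":18,"wx":0,"wy":0,"wz":0},
  {"dx":0,"dy":0,"dz":28,"wx":0,"wy":0,"wz":0},
  {"dx":0,"dy":0,"dz":35,"wx":0,"wy":0,"wz":0},
  {"dx":0,"dy":0,"dz":38,"wx":0,"wy":0,"wz":0},
])

```text
clock: 21.65
ee_pos: [0.433, 0.0495, 0.0254]
eef_rot: [-0.0, 0.992, 0.122, -0.011]
force: [-1.1, 0.0, -2.4]
opening: 0.0158
```

Request:
jog_arm([
  {"dx":0,"dy":0,"dz":0,"wx":0,"wy":0,"wz":0},
  {"dx":0,"dy":0,"dz":1,"wx":0,"wy":0,"wz":0},
  {"dx":0,"dy":0,"dz":2,"wx":0,"wy":0,"wz":0},
  {"dx":0,"dy":0,"dz":2,"wx":0,"wy":0,"wz":0},
])

```text
clock: 22.05
ee_pos: [0.4334, 0.0495, 0.0245]
eef_rot: [-0.0, 0.992, 0.124, -0.011]
force: [-0.9, -0.1, -2.2]
opening: 0.0154
```

```bash
python3 f.py
```

```text
22.05 [0.4334 0.0495 0.0245] [-179.83    1.22   14.2 ] [-0.92 -0.09 -2.18] [0.029 0.028 0.028] 0.0154
```

Low and this close to the base is at the reach limit. I'll shift sideways and slightly forward, clear of the holder, and lay it there.

Request:
jog_arm([
  {"dx":3,"dy":6,"dz":-12,"wx":0,"wy":0,"wz":0},
  {"dx":8,"dy":18,"dz":-15,"wx":0,"wy":0,"wz":0},
  {"dx":14,"dy":34,"dz":-15,"wx":0,"wy":0,"wz":0},
  {"dx":20,"dy":50,"dz":-15,"wx":0,"wy":0,"wz":0},
  {"dx":26,"dy":66,"dz":-15,"wx":0,"wy":0,"wz":0},
])

```text
clock: 22.55
ee_pos: [0.4753, -0.0089, 0.0388]
eef_rot: [-0.0, 0.992, 0.124, -0.011]
force: [0.0, -0.9, -1.5]
opening: 0.0157
```

Request:
jog_arm([
  {"dx":4,"dy":14,"dz":0,"wx":0,"wy":0,"wz":0},
  {"dx":8,"dy":28,"dz":0,"wx":0,"wy":0,"wz":0},
  {"dx":12,"dy":40,"dz":0,"wx":0,"wy":0,"wz":0},
  {"dx":12,"dy":44,"dz":0,"wx":0,"wy":0,"wz":0},
  {"dx":12,"dy":44,"dz":0,"wx":0,"wy":0,"wz":0},
])

```text
clock: 23.05
ee_pos: [0.4972, -0.0484, 0.0381]
eef_rot: [-0.0, 0.992, 0.123, -0.011]
force: [-0.3, 0.6, -1.7]
opening: 0.0156
```

```bash
python3 f.py
```

```text
23.05 [ 0.4972 -0.0484  0.0381] [-179.84    1.26   14.14] [-0.34  0.58 -1.66] [ 0.004  0.032 -0.025] 0.0156
```

Request:
jog_arm([
  {"dx":0,"dy":0,"dz":4,"wx":0,"wy":0.6,"wz":0},
  {"dx":0,"dy":0,"dz":10,"wx":0,"wy":1.2,"wz":0},
  {"dx":0,"dy":0,"dz":17,"wx":0,"wy":1.2,"wz":0},
  {"dx":0,"dy":0,"dz":22,"wx":0,"wy":1.2,"wz":0},
  {"dx":0,"dy":0,"dz":23,"wx":0,"wy":1.2,"wz":0},
])

```text
clock: 23.55
ee_pos: [0.4967, -0.0473, 0.0146]
eef_rot: [-0.002, 0.992, 0.124, -0.001]
force: [0.5, -0.0, -2.2]
opening: 0.0157
```

Request:
jog_arm([
  {"dx":0,"dy":0,"dz":1,"wx":0,"wy":0,"wz":0},
  {"dx":0,"dy":0,"dz":2,"wx":0,"wy":0,"wz":0},
  {"dx":0,"dy":0,"dz":3,"wx":0,"wy":0,"wz":0},
  {"dx":0,"dy":0,"dz":3,"wx":0,"wy":0,"wz":0},
])

```text
clock: 23.95
ee_pos: [0.4972, -0.0478, 0.0122]
eef_rot: [-0.001, 0.992, 0.124, -0.0]
force: [0.3, -0.5, -1.4]
opening: 0.0158
```

```bash
python3 f.py
```

```text
23.95 [ 0.4972 -0.0478  0.0122] [-1.7983e+02  2.0000e-02  1.4220e+01] [ 0.31 -0.47 -1.35] [-0.064  0.028 -0.012] 0.0158
```

One more millimetre, then release, opening gently and lifting.

Request:
jog_arm([
  {"dx":0,"dy":0,"dz":0.6,"wx":0,"wy":0,"wz":0},
  {"dx":0,"dy":0,"dz":1.2,"wx":0,"wy":0,"wz":0},
  {"dx":0,"dy":0,"dz":1.2,"wx":0,"wy":0,"wz":0},
])

```text
clock: 24.25
ee_pos: [0.4972, -0.0478, 0.0112]
eef_rot: [-0.001, 0.992, 0.124, -0.0]
force: [0.7, 0.3, 0.9]
opening: 0.0159
```

Request:
jog_arm([
  {"dx":0,"dy":0,"dz":0,"wx":0,"wy":0,"wz":0},
  {"dx":0,"dy":0,"dz":0,"wx":0,"wy":0,"wz":0},
  {"dx":0,"dy":0,"dz":0,"wx":0,"wy":0,"wz":0},
  {"dx":0,"dy":0,"dz":0,"wx":0,"wy":0,"wz":0},
  {"dx":0,"dy":0,"dz":0,"wx":0,"wy":0,"wz":0},
], grip=0.45)

```text
clock: 24.75
ee_pos: [0.4971, -0.0477, 0.011]
eef_rot: [-0.001, 0.992, 0.124, -0.0]
force: [-1.1, 0.9, 1.0]
opening: 0.0482
```

Request:
jog_arm([
  {"dx":0,"dy":0,"dz":-5,"wx":0,"wy":0,"wz":0},
  {"dx":0,"dy":0,"dz":-20,"wx":0,"wy":0,"wz":0},
  {"dx":0,"dy":0,"dz":-45,"wx":0,"wy":0,"wz":0},
  {"dx":0,"dy":0,"dz":-80,"wx":0,"wy":0,"wz":0},
  {"dx":0,"dy":0,"dz":-115,"wx":0,"wy":0,"wz":0},
])

```text
clock: 25.25
ee_pos: [0.4966, -0.0481, 0.1273]
eef_rot: [-0.002, 0.992, 0.124, -0.001]
force: [1.1, 0.1, -0.2]
opening: 0.0483
```

Request:
jog_arm([
  {"dx":-20,"dy":0,"dz":-30,"wx":0,"wy":0,"wz":0},
  {"dx":-40,"dy":0,"dz":-60,"wx":0,"wy":0,"wz":0},
  {"dx":-40,"dy":0,"dz":-60,"wx":0,"wy":0,"wz":0},
  {"dx":-40,"dy":0,"dz":-60,"wx":0,"wy":0,"wz":0},
])

```text
clock: 25.65
ee_pos: [0.4588, -0.0585, 0.1865]
eef_rot: [-0.001, 0.992, 0.124, 0.0]
force: [0.2, 0.7, 0.5]
opening: 0.0483
```

```bash
python3 c.py c11.png 48; python3 - <<'E'
from h import *
p,d=cap('top','top9.png');W=cloud('top',d);p2,d2=cap('side','side9.png');W2=cloud('side',d2)
for n,V in (('top',W),('side',W2)):
    for l in ('tub','jar','dish'):
        for r in finder.silhouettes(n,l)[:1]: print(n,l,round(r['p'],2),np.median(V[r['region']],0).round(3))
u=np.array([np.cos(np.radians(14.2)),np.sin(np.radians(14.2))]);O=np.array([.4972,-.0478]);Q=W[...,:2]-O
A=Q@u*1000;B=(Q@np.array([-u[1],u[0]]))*1000
for a in range(-45,160,15):
    k=(abs(A-a)<6)&(abs(B)<9)&(W[...,2]<.06);print(a,k.sum(),(np.median(W[k][:,2])*1000).round(1),end=' | ')
a=p[130:290,230:430];cv2.imwrite('pics/c12.png',cv2.resize(a,(750,600),interpolation=cv2.INTER_CUBIC))
E
```

```text
25.65 [ 0.4588 -0.0585  0.1865] [-1.7987e+02 -5.0000e-02  1.4200e+01] [0.18 0.69 0.47] [-0.002  0.042  0.006]
TCP in holder mm [-244.  -114.5]
top 484 dark extent [-53.810535 -44.643955] [24.509382 43.891315] ((-16.387775421142578, -0.5487462878227234), 53.4765739440918) z [49.7543621  54.60526507 72.83099243]
side 291 dark extent [-51.93292  -28.417631] [23.819157 40.48973 ] ((-14.062356948852539, 6.222430229187012), 50.917320251464844) z [52.85043602 55.25437955 72.97327518]
top tub 0.59 [ 0.735 -0.207  0.083]
top jar 0.76 [0.483 0.372 0.068]
top dish 0.8 [ 0.513 -0.485  0.021]
side tub 0.85 [ 0.736 -0.182  0.056]
side jar 0.56 [0.481 0.4   0.05 ]
side dish 0.9 [ 0.535 -0.483  0.03 ]
-45 0 nan | -30 0 nan | -15 0 nan | 0 28 46.3 | 15 39 47.0 | 30 38 3.5 | 45 38 3.1 | 60 39 3.0 | 75 39 2.6 | 90 39 3.0 | 105 44 14.4 | 120 37 2.7 | 135 37 2.6 | 150 38 2.1 |
  return _methods._mean(a, axis=axis, dtype=dtype,
  ret = ret.dtype.type(ret / rcount)
```

View pics/c12.png

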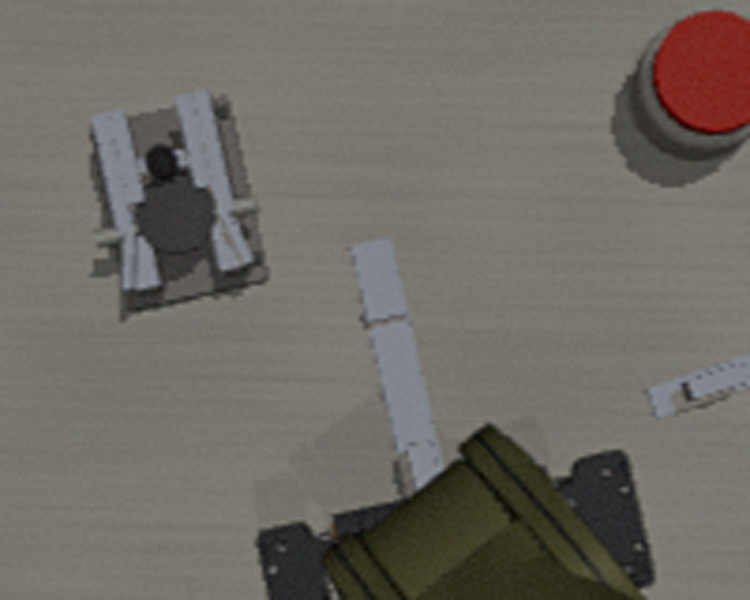

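The paddle lies flat and alone, and the coupon is seated between plungers and stop. I'll make one numeric check of the coupon pose before handing in.

```bash
python3 - <<'E'
from h import *
H0=np.array([.6671,.1126]);a=np.radians(14.25);U=np.array([[np.cos(a),np.sin(a)],[-np.sin(a),np.cos(a)]])
for n in ('top','side'):
    p,d=cap(n);W=cloud(n,d);P=(W[...,:2]-H0)@U.T*1000;Z=W[...,2]*1000
    m=(p.max(2)<100)&(np.ptp(p,axis=2)<14)&(P[...,0]>-50)&(P[...,0]<16)&(abs(P[...,1])<27)&(Z>50)&(Z<58)
    q=P[m];A=np.c_[q,np.ones(len(q))];c=np.linalg.lstsq(A,Z[m],rcond=None)[0]
    print(n,m.sum(),np.percentile(q,[1,99],axis=0).round(1).tolist(),q.mean(0).round(1),'z',Z[m].mean().round(1),'tilt deg',np.degrees(c[:2]).round(1))
E
```

```text
top 325 [[-37.4, -23.5], [11.2, 23.7]] [-13.5  -0.2] z 54.0 tilt deg [-0.5 -0.7]
side 209 [[-34.8, -26.1], [11.3, 11.5]] [-13.4  -6.6] z 54.8 tilt deg [0.2 0.4]
```

```bash
python3 -c "
from rig import hand_in,sensors
print(hand_in(),sensors.read_state()['clock'])"
```

```text
the job is handed in; nothing more can be done
the job is handed in; nothing more can be done
```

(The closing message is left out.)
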